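# Clamp a spreading board in the quick-release vise

### The arm

A 7-joint arm with a two-finger parallel gripper is mounted at the origin on the work surface. World frame = base frame: x ahead of the robot, y to its left, z up, the work surface at z = 0. Lengths are in m, angles in rad, forces in N, time in s.
With the tool pointing down it reaches from about 0.35 to 0.9 m from the base axis. Payload 19.9 kg.
Tool frame: the origin (TCP) lies between the finger pads; the fingertips stand 11 mm ahead of it and the grasp point (between the pads) lies 8 mm behind it (robot.tips_ahead is the distance from the TCP to the fingertips, in m); z points along the fingers, y is the line along which they close (so a half turn about z gives the same grasp; the last joint's range is limited). The gripper opens to 85 mm and grips with 20 to 120 N. Pads are 22 mm wide; open, the fingers measure 114 mm over their backs; the gripper's body (76 mm by 85 mm) begins 54 mm behind the grasp point. The pads swing forward as they close: fully open they stand 13 mm farther back than shut.
Start: joints at [1.149, 0.417, -0.01, 1.614, 0.005, 1.111, -0.053], TCP at [0.232, -0.58, 0.211] pointing down, gripper open.
Joint ranges: [-2.81, 2.81], [-0.39, 2.02], [-1.27, 1.25], [0.06, 2.57], [-1.19, 4.33], [0.19, 2], [-2.82, 2.82]. Speed limits (rad/s): [1.89, 1.89, 2.39, 2.39, 3.01, 3.01, 3.01].

### API

Orientations are given as a 3x3 rotation matrix whose columns are the frame's x, y, z axes.
In Python, from plant import status, read_camera, calibration, order, robot gives the robot as it stands.
- The arm moves only by the shell command python3 -m pendant 'ROWS' [OPENING]. ROWS is JSON, a list of rows, each an object with "linear": the shift along the world's x, y, z in mm, a list of three; "turn": the turn, a rotation vector about the world's x, y, z in degrees, a list of three. In form: [{"linear": [dx, dy, dz], "turn": [rx, ry, rz]}, ...]. A call has 1 to 5 rows; each row is the pose to reach, as a shift and turn from the pose commanded when the call began; what a row does not reach only later rows make up. A row lasts 1/10 s, in which the tool goes at most 50 mm and 8.59 degrees, less where a joint would pass 70% of its speed; a pose out of reach is approached as far as the arm can. A call with a gripper value outside its range is refused whole. OPENING is the closure, from -1 (fully open) to 1 (shut), set as the call begins (- or left out, the last holds). The fingers move at their own pace and stop on an object; the grip force is fixed at half the most. Time passes only in rows, so rows that repeat a pose let the fingers close. It gives the time, the measured TCP pose, the force, the opening and the grip force at its end, in the units of the state.
- status.get_obs(): the state, without advancing time (a new reading comes with each control period).
- read_camera(name): name is "scene" or "side" or "wrist"; returns the picture (420x560x3 uint8, blue, green, red); there is no depth.
- calibration(name): a dict with "fx", "fy", "cx", "cy" (pixels), "xyz" and "attitude" of the camera in the world; the wrist camera has in their place "mount" (4x4, takes a point from camera to tool coordinates, whose origin is the TCP and whose axes are the flange's). Camera axes: x right, y up, looking along -z (the intrinsics and any distortion apply to the point x, -y, -z); pixel columns grow to the right and rows downward; lengths in m; the calibration is good to about 2 mm. A picture is of the moment at which its call begins: read the wrist's pose just before it. calibration takes no time and is no camera call.
- order.finish_job(): hands the job in; it is judged then, once.
The state is a dict: "time_s": time; "joint_pos": joint angles; "qd": joint speeds; "joint_torque": joint torques, N m; "ee_pos": TCP position; "ee_rot": TCP orientation; "force": force on the tool from outside, world axes, zero at the start; "wrist_torque": the same for the moment, N m; "finger_gap": finger opening in m; "gripper_force": force on a finger pad.
Only numpy, scipy, OpenCV 4.12 (cv2) and the standard library are available. Lean on these libraries where they do the work, as an engineer would, in place of code of your own. Each camera call takes 0.05 s, during which the arm holds its last target. There are 200 camera calls.

### The job

Clamp the spreading board that lies in the vise: squeeze the quick-release lever against its post, slide the head up until the board is just nipped against the back jaw (gently, do not ram it), and let the lever go. Then wind the crank clockwise until the board is held firmly, about two thirds of a turn after the jaws bite, without crushing the soft wood. Leave the other things on the bench where they are.

Things in the scene. Friction and masses are not known exactly. Their poses are not given: they have to be found in the camera images.
- vise: Grey quick-release bench vise, fixed. Origin at table level. x: sliding direction, from the crank end (-x) to the back jaw (+x); z up. In its frame, mm: bed x -40 to 130, y +-50, top z 35; back wall 110 wide, 90 high, back jaw face at x 85; sliding head 80 wide, top z 97, with a bright jaw plate on its +x side and the crank on its -x side; screw axis y 0, z 72.
- back_jaw: Black rubber-faced back jaw plate, 100 wide, 10 thick, 37 to 90 mm above the table. Origin: in the plane of its work face (looking to vise -x), mid-width, at table level. Under load it gives along vise +x like a stiff spring: about 20 N per mm, at most 6 mm.
- jaw_face (a point): Centre of the work face of the bright steel jaw plate (100 wide, 53 high) on the sliding head; the face looks to vise +x.
- screw_jaw: The bright steel jaw plate itself, carried by the sliding head and driven out by the screw (its origin is only a reference point; use jaw_face).
- carriage (a joint): Position of the sliding head along vise +x, m (0 fully open, 0.115 end stop; larger is nearer the back jaw). A sprung toothed half-nut (5 mm pitch) under it locks it (over 100 N) unless the lever is squeezed; then it slides with 2 to 3 N of drag. On letting go the head shifts up to 3 mm into the nearest tooth; the screw's load may push it back up to 5 mm.
- lever_grip (a point): Pinch point on the sliding head, 134 mm above the table. Fixed post and release lever stand side by side across vise y (post on -y), each 24 mm wide along vise x, 8 mm thick, from 97 to 152 mm above the table; 38 mm over both at rest, 28 mm squeezed. Pinch across vise y. The point is midway when squeezed; the rigid post's outer face is 14 mm to -y of it.
- release_lever (a joint): Release lever angle, rad: 0 at rest (locked), 0.27 squeezed to its stop; the head is free from about 0.2. Sprung: about 9 N at the grip point starts it, 13 N squeezes it fully; it springs back when let go. Above 0.15 after letting go, the nut rides on a tooth: easing the head back, or the load of the screw, drops it in with a click.
- crank (a joint): Crank angle, rad: 0 with the handle straight up, growing clockwise seen from the crank end looking along vise +x (from the top the handle goes to vise -y). This drives the jaw plate towards the work, 6 mm per turn; it stays where left. It takes 0.11 N m (3 N at the handle) unloaded, plus 0.01 N m per 10 N of clamping (4.4 N at the handle at 70 N).
- crank_grip (a point): Middle of the crank's wooden handle, a freely turning cylinder 18 mm thick, 48 mm long, parallel to vise x, on a 40 mm arm. It circles in a vertical plane about the screw axis (72 mm above the table), so 32 to 112 mm above the table. The arm is 26 mm to vise +x of this point; below and beside it is free.
- board: The work: a grooved light-wood insect spreading board, 55 mm wide (x), 130 mm long (y), 45 mm high, lying loose on the vise bed between the jaws, its length across the vise. Origin: centre of its underside; axes parallel to the vise's within a few degrees.
- vial: Bystander: a small capped specimen vial, 28 mm across and 55 mm tall, standing beside the bed on its far side. Origin: centre of its underside.
- forceps: Bystander: steel forceps, 110 mm long, lying flat on the near side of the vise. Origin: centre of its underside.
- pencil: Bystander: a pencil, 150 mm long, lying beyond the back jaw. Origin: centre of its underside.
- unit_tray: Bystander: a paper-covered specimen tray with dividers, 100 x 75 x 30 mm. Origin: centre of its underside.
- pin_box: Bystander: a clear plastic pin box, 75 x 55 x 22 mm. Origin: centre of its underside.
Not all that is in view belongs to the job. Leave any black or green look-alike of the board alone.

How it is judged:
On the way, in this order (a step that is already met when the one before it is completed fails the run):
1. with the release lever squeezed, the jaw plate has been slid up so that the board touches both jaws (value of joint release_lever above 0.2 rad and contact force between screw_jaw and board above 1.5 N and contact force between board and back_jaw above 1 N), for 0.1 s.
2. the lever has been let go, with the jaw plate still within 8 mm of the board (value of joint release_lever below 0.15 rad and x of jaw_face in the frame of board above -0.0355 m), for 0.2 s.
3. the crank has been wound until both jaws press the board with more than 40 N, the lever at rest (value of joint release_lever below 0.15 rad and contact force between screw_jaw and board above 40 N and contact force between board and back_jaw above 40 N), for 0.5 s.
At the end, for the whole second after the job is handed in: The board lies on the vise bed (underside within 4 mm of it), square to the jaws within 0.05 rad and at rest, pressed by the jaw plate and by the back jaw with 40 to 100 N each; the release lever is back at rest (below 0.15 rad) and nothing else has been disturbed (all of step 3 and contact force between screw_jaw and board below 100 N and contact force between board and back_jaw below 100 N and angle between the x axis of board and the x axis of vise, either way round below 0.05 rad and z of board in the frame of vise below 0.039 m and linear speed of board below 0.01 m/s); the robot touches nothing.
It fails at once if the jaw plate pressed the board with more than 25 N while the lever was squeezed (rammed) (value of joint release_lever above 0.2 rad and contact force between screw_jaw and board above 25 N).
It fails at once if the board was squeezed with more than 100 N (crushed) (contact force between screw_jaw and board above 100 N or contact force between board and back_jaw above 100 N).
It fails at once if the board was lifted off the bed by more than 15 mm (z of board in the frame of vise above 0.05 m).
It fails at once if a bystander was moved by more than 30 mm (distance of any of vial, forceps, pencil, unit_tray, pin_box from where it was at the start of the episode above 0.03 m).
It also fails if it takes over 69 s, if anything falls off the work surface, if the arm or the gripper's body presses on something with over 40 N, if the wrist force passes 120 N, or if a joint passes its speed limit or range.

## Working session

There is one attempt and no reset: what is moved stays moved. The work goes in short steps, Python scripts to look and compute and a shell command to move; the robot and the scene stay as the last step left them, time stands still between calls to the robot, and variables do not carry over. Pictures are saved under pics/ and viewed, at most 10 in all, crops included, and the job is handed in when it is done.

```bash
mkdir -p pics; ls
python3 - <<'E'
from plant import status, read_camera, calibration, order, robot
import cv2
o=status.get_obs(); print(o['time_s'],o['ee_pos'],o['ee_rot'],o['finger_gap'],robot.tips_ahead)
for n in('scene','side'):
    cv2.imwrite(f'pics/{n}0.png',read_camera(n)); print(n,calibration(n))
print(calibration('wrist'))
E
```

```text
pics
0.0 [ 0.2321146  -0.57989846  0.2107727 ] [[ 9.28384280e-01  3.71621253e-01 -5.23014228e-04]
 [ 3.71621613e-01 -9.28383630e-01  1.10070227e-03]
 [-7.65134892e-05 -1.21623808e-03 -9.99999257e-01]] 0.08546681647563745 0.011
scene {'fx': 398.66752532616715, 'fy': 398.66752532616715, 'cx': 280.49994286425516, 'cy': 212.70388940652904, 'xyz': array([ 1.15334943, -0.43736252,  0.67080507]), 'attitude': array([[ 0.58837109, -0.45872106,  0.66587871],
       [ 0.8084048 ,  0.35138492, -0.47223968],
       [-0.01735345,  0.81615172,  0.57757704]])}
side {'fx': 395.24424190347537, 'fy': 395.24424190347537, 'cx': 278.4023392180729, 'cy': 212.51913023626958, 'xyz': array([0.41434024, 0.67816441, 0.64775278]), 'attitude': array([[-0.98834628,  0.10187406, -0.11310746],
       [-0.15193639, -0.61468551,  0.77400069],
       [ 0.00932507,  0.78216584,  0.62300051]])}
{'fx': 357.3082217547928, 'fy': 357.3082217547928, 'cx': 277.21525581655936, 'cy': 209.14602203749206, 'mount': array([[ 7.43589846e-04,  9.50901925e-01,  3.09491481e-01,
         8.01716846e-02],
       [ 9.99998613e-01, -2.45802366e-04, -1.64739550e-03,
        -6.04179579e-04],
       [-1.49043781e-03,  3.09492276e-01, -9.50900788e-01,
        -1.63373488e-01],
       [ 0.00000000e+00,  0.00000000e+00,  0.00000000e+00,
         1.00000000e+00]])}
```

View pics/scene0.png

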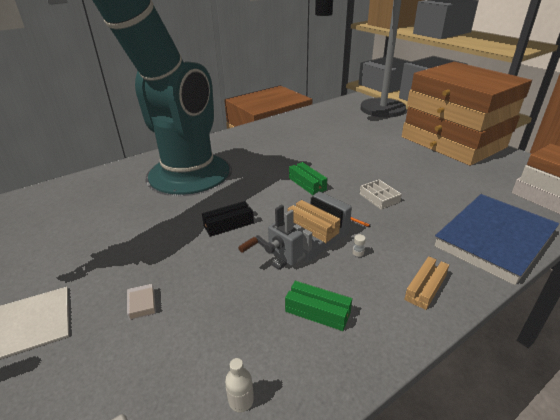

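View pics/side0.png

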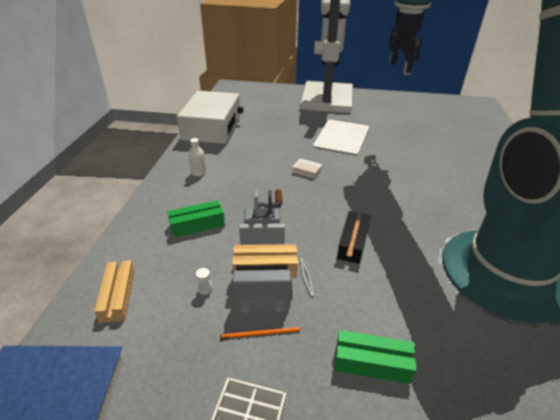

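The vise is at about (290,230) in the scene view and (263,250) in the side view. Its +x points roughly along world +y, with the crank end facing -y. I'll enlarge both views.

Run:
```python
import cv2
a=cv2.imread('pics/scene0.png')[180:290,215:375]; b=cv2.imread('pics/side0.png')[175:325,190:340]
cv2.imwrite('pics/sc.png',cv2.resize(a,None,fx=5,fy=5,interpolation=cv2.INTER_CUBIC))
cv2.imwrite('pics/sd.png',cv2.resize(b,None,fx=4,fy=4,interpolation=cv2.INTER_CUBIC))
```

```text
(no output)
```

View pics/sc.png

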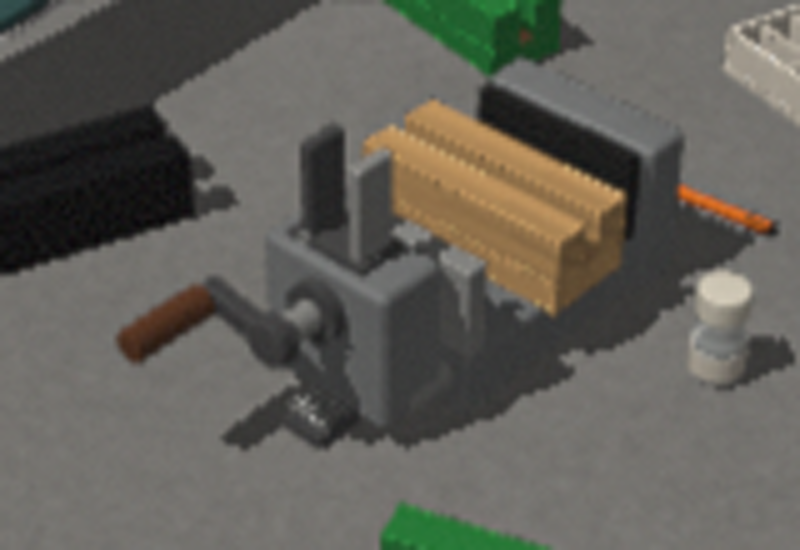

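View pics/sd.png

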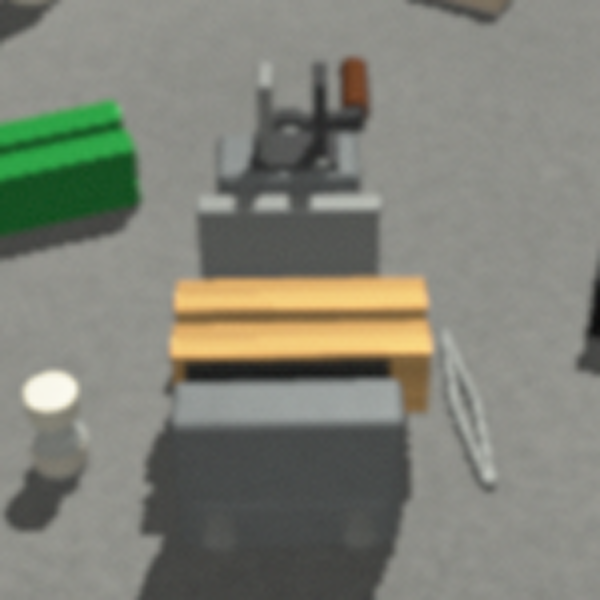

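The vise shows clearly in both crops. In the side crop:
- Wall top edges are at y≈380 and 424.
- Board top corners are at (175,283), (428,280), (172,358) and (432,355).
- Jaw plate top is at y≈203.
- Light post top is at (265,65), dark lever top at (319,65), and the handle at (355,88).

In the scene crop the handle is at (165,322), the post top at (370,160) and the lever top at (322,132).

```bash
cat > h.py <<'E'
import numpy as np
from plant import calibration,status
def ray(n,p,o=None):
    c=calibration(n)
    if n=='wrist':
        T=np.eye(4);T[:3,:3]=o['ee_rot'];T[:3,3]=o['ee_pos'];M=T@c['mount'];R,x=M[:3,:3],M[:3,3]
    else: R,x=np.array(c['attitude']),np.array(c['xyz'])
    d=R@[(p[0]-c['cx'])/c['fx'],-(p[1]-c['cy'])/c['fy'],-1]
    return x,d/np.linalg.norm(d)
def plane(n,p,z,o=None):
    x,d=ray(n,p,o); return x+d*(z-x[2])/d[2]
def tri(l):
    A=0;b=0
    for n,p in l:
        x,d=ray(n,p);P=np.eye(3)-np.outer(d,d);A=A+P;b=b+P@x
    return np.linalg.solve(A,b)
sc=lambda u,v:(215+u/5,180+v/5)
sd=lambda u,v:(190+u/4,175+v/4)
E
python3 - <<'E'
from h import *
np.set_printoptions(precision=4,suppress=True)
for k,p,z in [('wall -x edge',(183,381),.09),('',(400,381),.09),('wall +x edge',(175,424),.09),('',(408,425),.09),('board',(175,283),.08),('',(428,280),.08),('',(172,356),.08),('',(432,353),.08),('plate',(199,203),.09),('',(381,203),.09),('post',(265,65),.152),('lever',(319,65),.152)]:
    print('side',k,plane('side',sd(*p),z))
for k,p,z in [('board',(366,140),.08),('',(432,102),.08),('',(558,240),.08),('',(625,203),.08),('walltop',(484,85),.09),('',(645,152),.09),('',(683,137),.09),('post',(370,160),.152),('lever',(322,132),.152),('headtop corner',(268,237),.097),('',(385,300),.097),('',(435,262),.097)]:
    print('scene',k,plane('scene',sc(*p),z))
print('handle',tri([('scene',sc(165,322)),('side',sd(355,88))]))
print('post',tri([('scene',sc(370,160)),('side',sd(265,67))]),'lever',tri([('scene',sc(322,132)),('side',sd(319,66))]))
E
```

```text
side wall -x edge [0.5691 0.1736 0.09  ]
side  [0.4667 0.157  0.09  ]
side wall +x edge [0.5664 0.2006 0.09  ]
side  [0.4595 0.1839 0.09  ]
side board [0.5923 0.0978 0.08  ]
side  [0.4625 0.0742 0.08  ]
side  [0.5812 0.1491 0.08  ]
side  [0.4544 0.1263 0.08  ]
side plate [0.5914 0.0445 0.09  ]
side  [0.4939 0.0284 0.09  ]
side post [ 0.5627 -0.0027  0.152 ]
side lever [ 0.534  -0.0075  0.152 ]
scene board [0.4673 0.0741 0.08  ]
scene  [0.4602 0.1237 0.08  ]
scene  [0.5922 0.0967 0.08  ]
scene  [0.5896 0.1431 0.08  ]
scene walltop [0.4759 0.1464 0.09  ]
scene  [0.5734 0.1711 0.09  ]
scene  [0.5754 0.1957 0.09  ]
scene post [0.5647 0.0037 0.152 ]
scene lever [ 0.5333 -0.0004  0.152 ]
scene headtop corner [ 0.5234 -0.0261  0.097 ]
scene  [ 0.5944 -0.0106  0.097 ]
scene  [0.5864 0.0248 0.097 ]
handle [ 0.5266 -0.088   0.0786]
post [0.5633 0.0026 0.153 ] lever [ 0.5341 -0.0022  0.1541]
```

```bash
python3 -m pendant '[{"linear":[22,39,0],"turn":[0,0,5]},{"linear":[44,78,0],"turn":[0,0,10]},{"linear":[66,117,0],"turn":[0,0,15]},{"linear":[88,156,0],"turn":[0,0,20]},{"linear":[110,195,0],"turn":[0,0,26]}]' -1
python3 -m pendant '[{"linear":[22,39,0],"turn":[0,0,5]},{"linear":[44,78,0],"turn":[0,0,10]},{"linear":[66,117,0],"turn":[0,0,15]},{"linear":[88,156,0],"turn":[0,0,20]},{"linear":[110,195,0],"turn":[0,0,26]}]'
python3 -m pendant '[{"linear":[21,39,0],"turn":[0,0,5]},{"linear":[42,78,0],"turn":[0,0,10]},{"linear":[63,117,0],"turn":[0,0,15]},{"linear":[84,156,0],"turn":[0,0,20]},{"linear":[101,188,0],"turn":[0,0,25.5]}]'
python3 -m pendant '[{"linear":[0,0,0],"turn":[0,0,0]},{"linear":[0,0,0],"turn":[0,0,0]}]'
python3 - <<'E'
from plant import *
import cv2
o=status.get_obs();print(o)
a=read_camera('wrist');cv2.imwrite('pics/w1.png',a)
E
```

```text
time_s: 0.6
ee_pos: [0.3427, -0.3835, 0.2112]
ee_rot: [[0.669, 0.743, -0.0], [0.743, -0.669, 0.0], [-0.0, -0.0, -1.0]]
force: [0.9, -0.3, 0.9]
finger_gap: 0.0855
gripper_force: 0.0
time_s: 1.1
ee_pos: [0.4527, -0.1885, 0.2114]
ee_rot: [[0.275, 0.961, -0.0], [0.961, -0.275, -0.0], [-0.0, -0.0, -1.0]]
force: [0.4, -0.8, -0.3]
finger_gap: 0.0854
gripper_force: 0.0
time_s: 1.6
ee_pos: [0.5539, 0.0002, 0.2113]
ee_rot: [[-0.166, 0.986, -0.0], [0.986, 0.166, 0.0], [0.0, -0.0, -1.0]]
force: [1.0, -1.7, 0.0]
finger_gap: 0.0853
gripper_force: 0.0
time_s: 1.8
ee_pos: [0.5531, -0.0017, 0.2109]
ee_rot: [[-0.163, 0.987, -0.001], [0.987, 0.163, 0.0], [0.0, -0.001, -1.0]]
force: [-0.4, 0.1, -0.5]
finger_gap: 0.0854
gripper_force: 0.0
{'time_s': 1.8, 'joint_pos': array([ 0.41069642,  0.33957733, -0.56870353,  1.77952653,  0.20410576,
        1.08251744, -0.06513331]), 'qd': array([ 0.02716986, -0.01539935,  0.02181119,  0.01082417, -0.0008746 ,
       -0.00095584, -0.00072923]), 'joint_torque': array([-3.33792642e+00, -7.00664949e+01, -1.02614987e+01, -4.28362405e+01,
       -5.92825189e-02, -5.96945942e-02,  7.38705439e-02]), 'ee_pos': array([ 0.55310894, -0.00170768,  0.21086074]), 'ee_rot': array([[-1.62781506e-01,  9.86661591e-01, -1.04240069e-03],
       [ 9.86662055e-01,  1.62781844e-01,  2.47606636e-04],
       [ 4.13987865e-04, -9.88191429e-04, -9.99999426e-01]]), 'force': array([-0.41715415,  0.14773854, -0.49647115]), 'wrist_torque': array([-0.0228223 ,  0.01951974, -0.00490543]), 'gripper_force': 0.0, 'finger_gap': 0.08538724947601539}
```

View pics/w1.png

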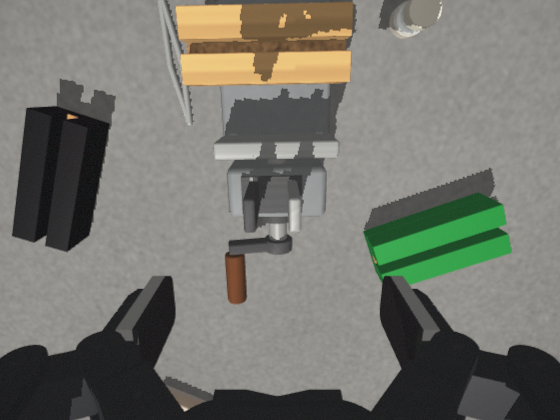

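Run:
```python
from h import *
import cv2
np.set_printoptions(precision=4,suppress=True)
o=status.get_obs()
xv=np.array([-.163,.987]);yv=np.array([-.987,-.163])
def pr(k,p,z):
    q=plane('wrist',p,z,o);r=q[:2]-o['ee_pos'][:2];print(k,q,'rel tcp xv,yv mm',1e3*r@xv,1e3*r@yv)
pr('post bot end',(295,230),.152);pr('lever bot end',(249,230),.152)
pr('plate L',(215,158),.09);pr('plate R',(338,156),.09);pr('plate face L',(217,141),.09);pr('plate face R',(336,141),.09)
pr('board L',(182,84),.08);pr('board R',(350,81),.08)
pr('board far L',(177,6),.08);pr('board far R',(352,3),.08)
pr('handle1',(234,253),.08);pr('handle2',(237,302),.08)
pr('hub',(280,243),.072)
a=cv2.imread('pics/w1.png')[135:315,200:360];cv2.imwrite('pics/w1c.png',cv2.resize(a,None,fx=3.3,fy=3.3,interpolation=cv2.INTER_CUBIC))
```

```text
post bot end [ 0.5666 -0.0079  0.152 ] rel tcp xv,yv mm -7.266204474621672 -12.600922839597015
lever bot end [ 0.5363 -0.0129  0.152 ] rel tcp xv,yv mm -7.236538632462123 18.115059940527274
plate L [0.4996 0.0191 0.09  ] rel tcp xv,yv mm 30.236585175951298 49.07495222309305
plate R [0.5964 0.0365 0.09  ] rel tcp xv,yv mm 31.725927642294938 -49.26285893703216
plate face L [0.4997 0.0327 0.09  ] rel tcp xv,yv mm 43.707270724027794 46.75030699383017
plate face R [0.5923 0.0479 0.09  ] rel tcp xv,yv mm 43.592247710561765 -47.075582192966046
board L [0.4666 0.0705 0.08  ] rel tcp xv,yv mm 86.38526226917365 73.31284859893744
board R [0.595  0.0937 0.08  ] rel tcp xv,yv mm 88.40347306945803 -57.2610164737902
board far L [0.4587 0.1237 0.08  ] rel tcp xv,yv mm 140.23497667296581 72.43824415500912
board far R [0.5845 0.1463 0.08  ] rel tcp xv,yv mm 141.97777131431374 -55.4020932239508
handle1 [ 0.5244 -0.066   0.08  ] rel tcp xv,yv mm -57.78839815838431 38.45399984911125
handle2 [ 0.5336 -0.1161  0.08  ] rel tcp xv,yv mm -108.68402192049558 37.59214231798917
hub [ 0.5644 -0.0531  0.072 ] rel tcp xv,yv mm -51.500567505051045 -3.147246022724169
```

View pics/w1c.png

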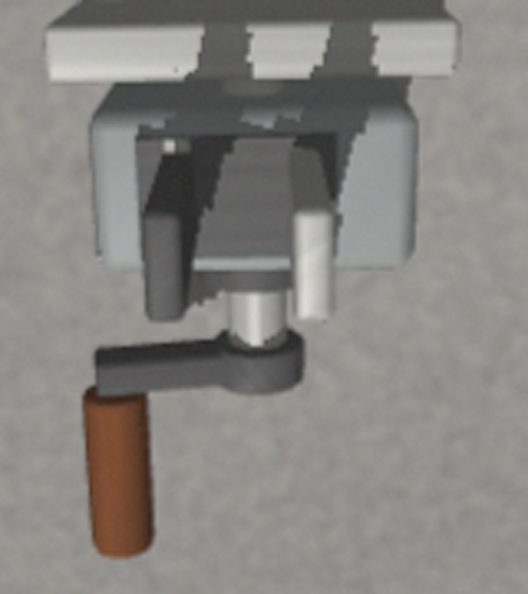

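Post and lever tops are at rows 199–231, with the post at column 295 and the lever at column 249 (30 mm centre to centre, as expected). The grip point is +4.5 mm along vise x and -2.5 mm along vise y from the TCP. Jaw face to board is about 43 mm.

```bash
python3 -m pendant '[{"linear":[2,5,-20],"turn":[0,0,0]},{"linear":[2,5,-45],"turn":[0,0,0]},{"linear":[2,5,-65],"turn":[0,0,0]},{"linear":[2,5,-85],"turn":[0,0,0]},{"linear":[2,5,-85],"turn":[0,0,0]}]'
python3 -m pendant '[{"linear":[0,0,0],"turn":[0,0,0]},{"linear":[0,0,0],"turn":[0,0,0]},{"linear":[0,0,0],"turn":[0,0,0]},{"linear":[0,0,0],"turn":[0,0,0]},{"linear":[0,0,0],"turn":[0,0,0]}]' 1
python3 -m pendant '[{"linear":[0,0,0],"turn":[0,0,0]},{"linear":[0,0,0],"turn":[0,0,0]},{"linear":[0,0,0],"turn":[0,0,0]},{"linear":[0,0,0],"turn":[0,0,0]},{"linear":[0,0,0],"turn":[0,0,0]}]'
```

```text
time_s: 2.35
ee_pos: [0.5536, 0.0013, 0.1243]
ee_rot: [[-0.16, 0.987, -0.004], [0.987, 0.16, -0.0], [0.0, -0.004, -1.0]]
force: [-1.4, -0.1, -0.1]
finger_gap: 0.0852
gripper_force: 0.0
time_s: 2.85
ee_pos: [0.5563, 0.0027, 0.1275]
ee_rot: [[-0.162, 0.987, 0.003], [0.987, 0.162, -0.0], [-0.001, 0.003, -1.0]]
force: [4.3, 0.5, 5.2]
finger_gap: 0.0204
gripper_force: 59.3
time_s: 3.35
ee_pos: [0.5564, 0.0027, 0.1275]
ee_rot: [[-0.162, 0.987, 0.002], [0.987, 0.162, -0.0], [-0.001, 0.002, -1.0]]
force: [2.2, 0.4, 7.2]
finger_gap: 0.02
gripper_force: 59.4
```

```bash
python3 -m pendant '[{"linear":[-0.2,1,0],"turn":[0,0,0]},{"linear":[-0.4,2,0],"turn":[0,0,0]},{"linear":[-0.5,3,0],"turn":[0,0,0]},{"linear":[-0.5,3,0],"turn":[0,0,0]}]'
python3 - <<'E'
from plant import *
import cv2
a=read_camera('wrist');cv2.imwrite('pics/w2.png',a)
E
```

```text
time_s: 3.75
ee_pos: [0.5558, 0.0058, 0.1275]
ee_rot: [[-0.162, 0.987, 0.002], [0.987, 0.162, -0.0], [-0.001, 0.002, -1.0]]
force: [2.5, -0.5, 7.7]
finger_gap: 0.0206
gripper_force: 59.4
```

View pics/w2.png

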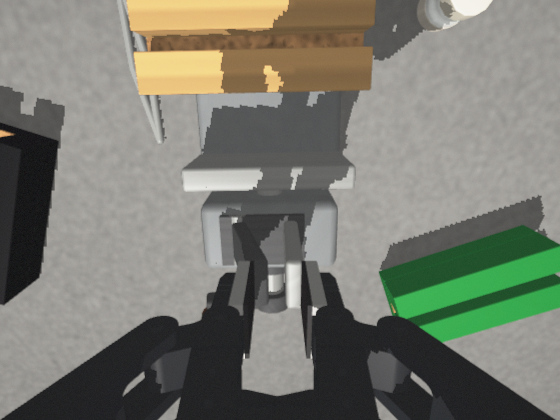

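Run:
```python
import cv2
a=cv2.imread('pics/w2.png')[180:370,190:350];a=cv2.convertScaleAbs(a,alpha=1.6,beta=20);cv2.imwrite('pics/w2c.png',cv2.resize(a,None,fx=3.1,fy=3.1,interpolation=cv2.INTER_CUBIC))
```

```text
(no output)
```

View pics/w2c.png

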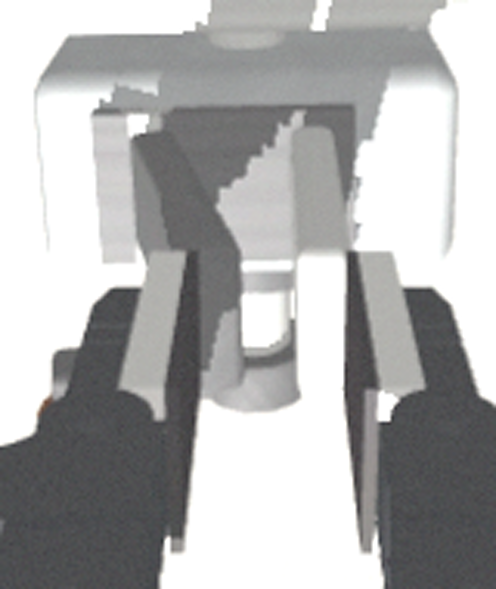

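Both pads hold the post and the tilted lever, so it is squeezed, and the head slid freely. Next I'll slide it up.

```bash
python3 -m pendant '[{"linear":[-1,6,0],"turn":[0,0,0]},{"linear":[-2,12,0],"turn":[0,0,0]},{"linear":[-3,18,0],"turn":[0,0,0]},{"linear":[-4,24,0],"turn":[0,0,0]},{"linear":[-5,30,0],"turn":[0,0,0]}]'
python3 -m pendant '[{"linear":[-0.3,2,0],"turn":[0,0,0]},{"linear":[-0.6,4,0],"turn":[0,0,0]},{"linear":[-1,6,0],"turn":[0,0,0]},{"linear":[-1,6,0],"turn":[0,0,0]}]'
python3 - <<'E'
from plant import *
import cv2
o=status.get_obs();print(o['ee_pos'],o['force'])
a=read_camera('wrist');cv2.imwrite('pics/w3.png',a)
E
```

```text
time_s: 4.3
ee_pos: [0.5503, 0.0355, 0.1274]
ee_rot: [[-0.161, 0.987, 0.001], [0.987, 0.161, -0.001], [-0.001, 0.001, -1.0]]
force: [-1.7, -3.9, 12.0]
finger_gap: 0.0205
gripper_force: 59.2
time_s: 4.7
ee_pos: [0.5492, 0.0419, 0.1275]
ee_rot: [[-0.162, 0.987, 0.001], [0.987, 0.162, -0.0], [-0.001, 0.001, -1.0]]
force: [-3.2, -0.8, 12.1]
finger_gap: 0.0204
gripper_force: 59.2
[0.54919547 0.04191946 0.12745614] [-3.22563191 -0.79314335 12.12846716]
```

View pics/w3.png

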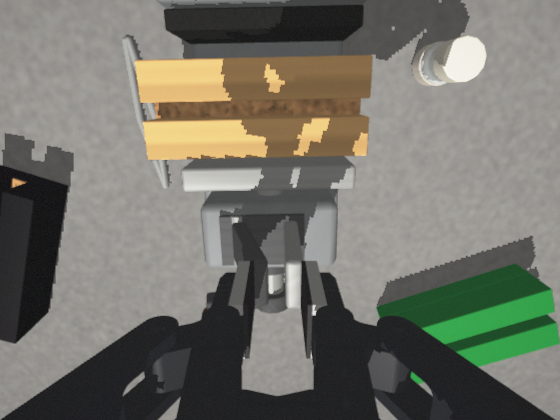

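The jaw plate face is at about row 160, the board spans rows 58–158, and the rubber jaw face runs from about row 10 (top edge) to row 41 (bottom edge).

Run:
```python
from h import *
o=status.get_obs();xv=np.array([-.163,.987])
for k,p,z in [('face bot',(265,41),.037),('face top',(265,10),.09),('board far L',(140,61),.08),('board far R',(370,56),.08),('board near L',(150,159),.08),('board near R',(366,157),.08),('plate L',(190,162),.09),('plate R',(350,161),.09)]:
    print(k,1e3*(plane('wrist',p,z,o)[:2]-o['ee_pos'][:2])@xv)
```

```text
face bot 111.6890065457963
face top 119.24187128956025
board far L 96.38582701856024
board far R 98.89667638575192
board near L 42.509601069765715
board near R 43.65938622548507
plate L 42.578482992464316
plate R 43.11896856473845
```

```bash
python3 -m pendant '[{"linear":[-0.3,2,0],"turn":[0,0,0]},{"linear":[-0.6,4,0],"turn":[0,0,0]},{"linear":[-1,6,0],"turn":[0,0,0]},{"linear":[-1.3,8,0],"turn":[0,0,0]},{"linear":[-1.5,9,0],"turn":[0,0,0]}]'
python3 -m pendant '[{"linear":[-0.2,1,0],"turn":[0,0,0]},{"linear":[-0.3,2,0],"turn":[0,0,0]},{"linear":[-0.3,2,0],"turn":[0,0,0]}]'
python3 - <<'E'
from plant import *
import cv2
o=status.get_obs();print(o['ee_pos'],o['force'])
a=read_camera('wrist');cv2.imwrite('pics/w4.png',a)
b=cv2.imread('pics/w3.png')
def col(a): return a[0:180,320].astype(int).sum(1)
# row edges along columns
for c in (210,300,340):
    for im in (b,a):
        print(c,[int(v) for v in im[20:66:2,c].astype(int).sum(1)//3])
E
```

```text
time_s: 5.25
ee_pos: [0.5476, 0.0505, 0.1274]
ee_rot: [[-0.162, 0.987, 0.001], [0.987, 0.162, -0.001], [-0.001, 0.001, -1.0]]
force: [-3.1, -3.4, 13.3]
finger_gap: 0.0207
gripper_force: 59.2
time_s: 5.55
ee_pos: [0.5472, 0.0525, 0.1274]
ee_rot: [[-0.162, 0.987, 0.001], [0.987, 0.162, -0.001], [-0.001, 0.001, -1.0]]
force: [-3.9, -1.5, 13.9]
finger_gap: 0.0199
gripper_force: 59.2
[0.54722882 0.05250886 0.12741683] [-3.93703871 -1.53874191 13.8573278 ]
210 [45, 46, 47, 45, 47, 33, 32, 34, 36, 35, 26, 24, 87, 88, 87, 89, 86, 84, 86, 116, 194, 195, 195]
210 [157, 155, 134, 112, 68, 71, 41, 44, 43, 47, 47, 49, 44, 43, 46, 43, 42, 36, 29, 25, 28, 81, 87]
300 [29, 27, 30, 32, 28, 26, 30, 24, 19, 26, 28, 80, 87, 84, 86, 85, 85, 84, 92, 105, 108, 105, 108]
300 [74, 71, 67, 69, 70, 36, 30, 29, 28, 32, 30, 30, 31, 26, 30, 26, 28, 26, 28, 22, 75, 83, 102]
340 [31, 27, 28, 26, 25, 27, 27, 27, 27, 26, 44, 79, 78, 80, 79, 77, 78, 76, 104, 104, 106, 104, 104]
340 [73, 70, 69, 69, 61, 26, 27, 28, 29, 30, 26, 28, 29, 26, 28, 25, 23, 29, 24, 45, 76, 91, 103]
```

```bash
python3 - <<'E'
from h import *
o=status.get_obs();xv=np.array([-.163,.987])
for k,p,z in [('face top',(210,54.5),.09),('face bot?',(300,59),.037),('board far 210',(210,66),.08),('board far 300',(300,63.5),.08)]:
    print(k,1e3*(plane('wrist',p,z,o)[:2]-o['ee_pos'][:2])@xv)
E
python3 -m pendant '[{"linear":[-0.1,0.7,0],"turn":[0,0,0]},{"linear":[-0.2,1.4,0],"turn":[0,0,0]},{"linear":[-0.3,2,0],"turn":[0,0,0]},{"linear":[-0.3,2,0],"turn":[0,0,0]}]'
```

```text
face top 98.72770814394066
face bot? 100.86281372097449
board far 210 93.83313948933329
board far 300 95.08601029526686
time_s: 6.0
ee_pos: [0.5469, 0.0544, 0.1274]
ee_rot: [[-0.162, 0.987, 0.001], [0.987, 0.162, -0.001], [-0.001, 0.001, -1.0]]
force: [-4.4, -3.1, 14.2]
finger_gap: 0.0208
gripper_force: 59.1
```

```bash
python3 -m pendant '[{"linear":[-0.1,0.5,0],"turn":[0,0,0]},{"linear":[-0.2,1,0],"turn":[0,0,0]},{"linear":[-0.2,1,0],"turn":[0,0,0]}]'
python3 -m pendant '[{"linear":[-0.1,0.5,0],"turn":[0,0,0]},{"linear":[-0.1,0.5,0],"turn":[0,0,0]}]'
```

```text
time_s: 6.3
ee_pos: [0.5467, 0.0554, 0.1274]
ee_rot: [[-0.162, 0.987, 0.001], [0.987, 0.162, -0.001], [-0.001, 0.001, -1.0]]
force: [-5.0, -4.1, 14.1]
finger_gap: 0.0203
gripper_force: 59.1
time_s: 6.5
ee_pos: [0.5466, 0.0559, 0.1274]
ee_rot: [[-0.162, 0.987, 0.001], [0.987, 0.162, -0.001], [-0.001, 0.001, -1.0]]
force: [-4.2, -3.2, 13.3]
finger_gap: 0.0202
gripper_force: 59.2
```

```bash
python3 -m pendant '[{"linear":[-0.1,0.5,0],"turn":[0,0,0]},{"linear":[-0.1,0.5,0],"turn":[0,0,0]}]'
python3 -m pendant '[{"linear":[-0.1,0.4,0],"turn":[0,0,0]},{"linear":[-0.1,0.4,0],"turn":[0,0,0]}]'
python3 -m pendant '[{"linear":[-0.1,0.4,0],"turn":[0,0,0]},{"linear":[-0.1,0.4,0],"turn":[0,0,0]}]'
```

```text
time_s: 6.7
ee_pos: [0.5465, 0.0564, 0.1274]
ee_rot: [[-0.162, 0.987, 0.001], [0.987, 0.162, -0.001], [-0.001, 0.001, -1.0]]
force: [-2.8, -3.4, 14.6]
finger_gap: 0.0204
gripper_force: 59.2
time_s: 6.9
ee_pos: [0.5465, 0.0568, 0.1274]
ee_rot: [[-0.162, 0.987, 0.001], [0.987, 0.162, -0.001], [-0.001, 0.001, -1.0]]
force: [-2.9, -3.1, 14.8]
finger_gap: 0.0206
gripper_force: 59.2
time_s: 7.1
ee_pos: [0.5464, 0.0572, 0.1274]
ee_rot: [[-0.162, 0.987, 0.001], [0.987, 0.162, -0.001], [-0.001, 0.001, -1.0]]
force: [-4.4, -3.8, 13.2]
finger_gap: 0.0205
gripper_force: 59.2
```

```bash
for i in 1 2 3; do :; done
python3 - <<'E'
from h import *
from plant import *
import cv2
o=status.get_obs();xv=np.array([-.163,.987]);a=read_camera('wrist');cv2.imwrite('pics/w5.png',a)
for c in (190,210,240,300,340): print(c,[int(v) for v in a[46:84,c].astype(int).sum(1)//3])
E
python3 -m pendant '[{"linear":[-0.1,0.4,0],"turn":[0,0,0]},{"linear":[-0.1,0.4,0],"turn":[0,0,0]}]'
```

```text
190 [48, 49, 44, 43, 45, 44, 43, 42, 46, 46, 46, 49, 46, 45, 46, 48, 41, 36, 33, 72, 136, 184, 195, 195, 195, 194, 194, 194, 193, 191, 190, 191, 191, 191, 192, 193, 193, 193]
210 [45, 46, 47, 44, 45, 47, 47, 45, 45, 44, 45, 44, 44, 44, 41, 44, 42, 33, 40, 100, 170, 191, 192, 194, 195, 195, 193, 193, 192, 192, 191, 191, 191, 192, 193, 191, 193, 193]
240 [44, 47, 45, 39, 28, 25, 29, 27, 27, 28, 29, 31, 28, 28, 28, 24, 28, 23, 68, 106, 105, 107, 106, 106, 106, 103, 105, 106, 103, 104, 104, 105, 104, 103, 105, 105, 105, 104]
300 [32, 32, 26, 27, 31, 30, 29, 30, 29, 27, 32, 30, 26, 27, 29, 25, 32, 72, 103, 105, 104, 106, 106, 105, 106, 105, 106, 105, 103, 105, 104, 104, 105, 105, 105, 104, 102, 100]
340 [29, 25, 31, 30, 26, 30, 31, 31, 27, 27, 31, 22, 29, 23, 28, 22, 69, 103, 103, 103, 104, 103, 105, 104, 105, 104, 104, 105, 104, 106, 105, 105, 105, 105, 101, 102, 102, 99]
time_s: 7.35
ee_pos: [0.5463, 0.0576, 0.1274]
ee_rot: [[-0.162, 0.987, 0.001], [0.987, 0.162, -0.001], [-0.001, 0.001, -1.0]]
force: [-3.5, -3.3, 13.9]
finger_gap: 0.0206
gripper_force: 59.2
```

```bash
python3 -m pendant '[{"linear":[-0.1,0.3,0],"turn":[0,0,0]},{"linear":[-0.1,0.3,0],"turn":[0,0,0]}]'|egrep 'pos|force:'
python3 -m pendant '[{"linear":[0,0.3,0],"turn":[0,0,0]},{"linear":[0,0.3,0],"turn":[0,0,0]}]'|egrep 'pos|force:'
python3 -m pendant '[{"linear":[0,0.3,0],"turn":[0,0,0]},{"linear":[0,0.3,0],"turn":[0,0,0]}]'|egrep 'pos|force:'
```

```text
ee_pos: [0.5463, 0.0577, 0.1274]
force: [-2.7, -3.6, 13.0]
gripper_force: 59.2
ee_pos: [0.5463, 0.0577, 0.1274]
force: [-3.7, -5.2, 13.6]
gripper_force: 59.2
ee_pos: [0.5462, 0.0578, 0.1274]
force: [-2.4, -6.6, 13.9]
gripper_force: 59.2
```

The jaw has stalled at y≈0.0577 and the force is starting to rise, so this is contact. I'll build up a few more newtons.

```bash
python3 -m pendant '[{"linear":[0,0.4,0],"turn":[0,0,0]},{"linear":[0,0.6,0],"turn":[0,0,0]},{"linear":[0,0.6,0],"turn":[0,0,0]}]'|egrep 'pos|force:'
python3 -m pendant '[{"linear":[0,0.4,0],"turn":[0,0,0]},{"linear":[0,0.6,0],"turn":[0,0,0]},{"linear":[0,0.6,0],"turn":[0,0,0]}]'|egrep 'pos|force:'
```

```text
ee_pos: [0.5462, 0.0579, 0.1274]
force: [-4.9, -8.4, 15.4]
gripper_force: 59.2
ee_pos: [0.5463, 0.0581, 0.1274]
force: [-4.6, -11.7, 16.7]
gripper_force: 59.2
```

```bash
python3 -m pendant '[{"linear":[0,0.2,0],"turn":[0,0,0]},{"linear":[0,0.2,0],"turn":[0,0,0]}]'|egrep 'pos|force:'
python3 -m pendant '[{"linear":[0,0,0],"turn":[0,0,0]},{"linear":[0,0,0],"turn":[0,0,0]},{"linear":[0,0,0],"turn":[0,0,0]},{"linear":[0,0,0],"turn":[0,0,0]},{"linear":[0,0,0],"turn":[0,0,0]}]' -1
python3 - <<'E'
from plant import *
import cv2
a=read_camera('wrist');cv2.imwrite('pics/w6.png',a)
E
```

```text
ee_pos: [0.5462, 0.0581, 0.1274]
force: [-4.2, -12.2, 16.2]
gripper_force: 59.2
time_s: 9.25
ee_pos: [0.546, 0.0604, 0.1266]
ee_rot: [[-0.162, 0.987, 0.0], [0.987, 0.162, 0.0], [-0.0, 0.0, -1.0]]
force: [0.5, 0.4, -0.9]
finger_gap: 0.0853
gripper_force: 0.0
```

View pics/w6.png

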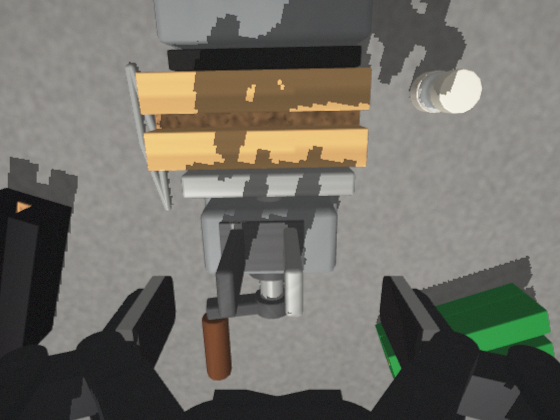

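The lever (tip at about (226,315)) stands apart from the post (tip at about (294,313)). The board lies square between the jaws, and the handle spans (210,313) to (217,378).

Run:
```python
from h import *
import cv2
o=status.get_obs();xv=np.array([-.162,.987]);yv=np.array([-.987,-.162])
def pr(k,p,z,n='wrist'):
    q=plane(n,p,z,o);r=q[:2]-o['ee_pos'][:2];print(k,q.round(4),(1e3*r@xv).round(1),(1e3*r@yv).round(1))
pr('lever tip',(227,315),.152);pr('post tip',(294,314),.152)
pr('board far L',(140,73),.08);pr('board far R',(370,69),.08);pr('board near L',(150,170),.08);pr('board near R',(366,168),.08);pr('plate L',(186,174),.09);pr('plate R',(352,171),.09)
for z in (.072,.08): pr('h1',(210,313),z);pr('h2',(217,378),z)
pr('hub',(270,307),.072)
a=cv2.imread('pics/w6.png')
hsv=cv2.cvtColor(a,cv2.COLOR_BGR2HSV);m=(((hsv[...,0]<12)&(hsv[...,1]>120)&(hsv[...,2]>40)).astype('u1'));m[:290]=0;m[:,:190]=0;m[:,240:]=0
ys,xs=np.nonzero(m);print('mask',len(xs),xs.min(),xs.max(),ys.min(),ys.max());print(cv2.minAreaRect(np.c_[xs,ys].astype('f4')))
```

```text
lever tip [0.527 0.042 0.152] -15.1 21.8
post tip [0.5566 0.0474 0.152 ] -14.5 -8.3
board far L [0.4577 0.1372 0.08  ] 90.2 74.7
board far R [0.5819 0.1598 0.08  ] 92.3 -51.6
board near L [0.4661 0.0837 0.08  ] 36.0 75.1
board near R [0.5929 0.1059 0.08  ] 37.3 -53.7
plate L [0.4897 0.0874 0.09  ] 35.8 51.2
plate R [0.5826 0.1045 0.09  ] 37.6 -43.3
h1 [ 0.511  -0.0149  0.072 ] -68.6 46.8
h2 [ 0.5222 -0.0711  0.072 ] -126.0 44.8
h1 [ 0.5118 -0.0092  0.08  ] -63.2 45.1
h2 [ 0.5226 -0.0634  0.08  ] -118.4 43.1
hub [ 0.5521 -0.0031  0.072 ] -63.7 4.2
mask 1347 202 230 314 379
((216.78280639648438, 346.1106262207031), (66.09109497070312, 24.716257095336914), 84.80557250976562)
```

```bash
cat >> h.py <<'E'
def handle(verbose=0):
    import cv2
    from plant import read_camera
    res=[];o=status.get_obs()
    pred=np.array(GUESS)
    for n in('scene','side'):
        c=calibration(n);R=np.array(c['attitude']);p=R.T@(pred-c['xyz']);u=c['cx']+c['fx']*p[0]/-p[2];v=c['cy']-c['fy']*p[1]/-p[2]
        a=read_camera(n);h=cv2.cvtColor(a,cv2.COLOR_BGR2HSV)
        m=((h[...,0]<12)&(h[...,1]>110)&(h[...,2]>35)).astype('u1')
        k=np.zeros_like(m);cv2.circle(k,(int(u),int(v)),28,1,-1);m&=k
        ys,xs=np.nonzero(m)
        if len(xs): (cx,cy),s,_=cv2.minAreaRect(np.c_[xs,ys].astype('f4'));res.append((n,(cx,cy)))
        if verbose: print(n,(round(u),round(v)),len(xs),s if len(xs) else'',(cx,cy) if len(xs) else '')
    if len(res)==2:
        q=tri(res)
        return q
GUESS=[.518,-.035,.079]
E
python3 - <<'E'
from h import *
print(handle(1))
E
```

```text
scene (265, 234) 100 (5.824352264404297, 18.30510711669922) (264.6922912597656, 233.03843688964844)
side (279, 211) 46 (12.0, 5.0) (278.5, 209.0)
[ 0.51923474 -0.03597991  0.08268114]
```

The lever is at rest (30 mm centre to centre) and the jaws are still on the board. The handle triangulates to (0.519, -0.036, 0.082), which gives a 39 mm radius and a crank angle of about -77°. Next I'll go to the handle.

```bash
python3 -m pendant '[{"linear":[0,0,40],"turn":[0,0,0]},{"linear":[-6,-45,40],"turn":[0,0,0]},{"linear":[-20,-90,40],"turn":[0,0,0]},{"linear":[-26,-102,20],"turn":[0,0,0]},{"linear":[-26,-102,-20],"turn":[0,0,0]}]' -1 | egrep 'pos|force:'
python3 -m pendant '[{"linear":[0,0,-20],"turn":[0,0,0]},{"linear":[0,0,-33],"turn":[0,0,0]},{"linear":[0,0,-33],"turn":[0,0,0]}]' | egrep 'pos|force:'
python3 -m pendant '[{"linear":[0,0,0],"turn":[0,0,0]},{"linear":[0,0,0],"turn":[0,0,0]},{"linear":[0,0,0],"turn":[0,0,0]},{"linear":[0,0,0],"turn":[0,0,0]},{"linear":[0,0,0],"turn":[0,0,0]}]' 1
python3 -m pendant '[{"linear":[0,0,0],"turn":[0,0,0]},{"linear":[0,0,0],"turn":[0,0,0]},{"linear":[0,0,0],"turn":[0,0,0]}]'
```

```text
ee_pos: [0.521, -0.0448, 0.1079]
force: [1.5, 0.2, -0.3]
gripper_force: 0.0
ee_pos: [0.5193, -0.0414, 0.0723]
force: [-0.1, -0.1, 0.5]
gripper_force: 0.0
time_s: 10.7
ee_pos: [0.5201, -0.0418, 0.0737]
ee_rot: [[-0.162, 0.987, 0.0], [0.987, 0.162, -0.0], [-0.0, 0.0, -1.0]]
force: [-0.6, -0.3, -0.5]
finger_gap: 0.0119
gripper_force: 0.0
time_s: 11.0
ee_pos: [0.5199, -0.0417, 0.0734]
ee_rot: [[-0.162, 0.987, -0.0], [0.987, 0.162, -0.0], [-0.0, -0.0, -1.0]]
force: [0.8, -0.9, 0.5]
finger_gap: 0.0
gripper_force: 0.0
```

Run:
```python
import h
from h import *
from plant import read_camera
import cv2
print(handle(1))
o=status.get_obs();a=read_camera('wrist');g=cv2.cvtColor(a,cv2.COLOR_BGR2HSV)
m=((g[...,0]<12)&(g[...,1]>110)&(g[...,2]>35)).astype('u1')
n,l,s,c=cv2.connectedComponentsWithStats(m)
for i in range(1,n):
    if s[i,4]>60: print(s[i],c[i])
T=np.eye(4);T[:3,:3]=o['ee_rot'];T[:3,3]=o['ee_pos'];C=calibration('wrist');M=np.linalg.inv(T@C['mount'])
for p in [(.5192,-.036,.081),(.5152,-.0123,.081),(.523,-.0597,.081),o['ee_pos']]:
    q=M@np.r_[p,1];print(p,C['cx']-C['fx']*q[0]/q[2],C['cy']+C['fy']*q[1]/q[2])
sub=a[250:420:10,200:340:10]
for r in sub: print(' '.join('%02x%02x%02x'%tuple(v[::-1]//1) for v in r))
```

```text
scene (265, 234) 73 (5.826035022735596, 18.435810089111328) (264.6146545410156, 233.710205078125)
side (279, 211) 27 (8.0, 4.0) (279.0, 211.0)
[ 0.51738225 -0.03462524  0.07845709]
[ 258  202   36   70 1737] [275.59124928 232.66609096]
(0.5192, -0.036, 0.081) 276.10337389229727 255.70484677622704
(0.5152, -0.0123, 0.081) 275.85206532074614 207.94572444935
(0.523, -0.0597, 0.081) 275.938759228404 299.41459313664024
[ 0.5198693  -0.04168537  0.07335314] 275.63805153413074 259.4380973527199
a09f99 adaba6 a5a29f a8a4a0 aca9a3 a6a29e 422c1e 4b3123 4a3124 452f23 aaa8a4 a5a29c a5a39e a9a7a2
a9a7a2 a9a7a1 a4a39d a2a09c a09e9b a5a39e 4e3225 4e3a30 443022 46342c a9a8a1 adaaa5 a9a6a0 a5a29f
a3a09c 9f9d98 a5a39e a3a19b acaaa4 a9a6a0 634231 636360 222424 636461 a39f9d a4a29d a7a39f a3a19d
a4a29d a3a19c a09e9a a5a39e a3a19d 262727 464645 656462 232125 656562 26262a 414041 a5a29d a7a69f
9f9d99 a4a29c a7a39f aaa7a1 a8a4a0 272729 626260 636260 212121 62625f 252827 28282a a8a6a0 a2a09b
a3a39f aaa8a2 a6a59f aaa6a1 878681 252424 636160 656562 1d1f1e 656462 262527 272527 a3a29e adaaa6
a4a29d a6a3a0 9f9d9
[... 358 characters left out ...]
 242526 212424
2e3031 26282a 252626 232324 222624 262427 262728 242324 535150 262929 232223 212225 222525 252425
3d3e41 383a3a 222325 242626 242627 272827 212124 252327 a3a19d 252627 232425 242725 262726 232326
3d3e40 232425 201f22 232425 242324 222224 212223 232225 a09c99 353638 232526 232425 272627 262628
3d3e3f 262326 242625 232526 242425 252728 242324 2e2f2e 9f9d98 222325 242527 222324 222424 242425
242525 222325 232425 262627 232427 232426 272528 8d8d89 a3a09b 242426 222223 252628 222424 272627
1d1d1f 212422 252626 212123 262525 222224 1f2123 242526 242425 242424 232425 242525 1f2121 262528
242625 222225 242528 202125 252426 212221 242527 202324 242525 232426 232526 202024 1e2121 232525
```

The fingers closed just above the handle, which has not moved. The pad spacing in the earlier wrist pictures also puts the true fingertips about 30 mm higher than nominal. I'll reopen and go lower, watching the force.

```bash
python3 -m pendant '[{"linear":[0,0,0],"turn":[0,0,0]},{"linear":[0,0,0],"turn":[0,0,0]},{"linear":[0,0,0],"turn":[0,0,0]},{"linear":[0,0,0],"turn":[0,0,0]},{"linear":[0,0,0],"turn":[0,0,0]}]' -1 | egrep 'pos|force:|gap'
python3 -m pendant '[{"linear":[0,0,-6],"turn":[0,0,0]},{"linear":[0,0,-12],"turn":[0,0,0]},{"linear":[0,0,-18],"turn":[0,0,0]},{"linear":[0,0,-24],"turn":[0,0,0]},{"linear":[0,0,-24],"turn":[0,0,0]}]' | egrep 'pos|force:'
python3 -m pendant '[{"linear":[0,0,0],"turn":[0,0,0]},{"linear":[0,0,0],"turn":[0,0,0]},{"linear":[0,0,0],"turn":[0,0,0]},{"linear":[0,0,0],"turn":[0,0,0]},{"linear":[0,0,0],"turn":[0,0,0]}]' 1
python3 -m pendant '[{"linear":[0,0,0],"turn":[0,0,0]},{"linear":[0,0,0],"turn":[0,0,0]}]'
```

```text
ee_pos: [0.5199, -0.0417, 0.0733]
force: [-0.7, 0.9, -0.6]
finger_gap: 0.0722
gripper_force: 0.0
ee_pos: [0.5193, -0.0416, 0.0484]
force: [-0.2, 0.1, -0.0]
gripper_force: 0.0
time_s: 12.65
ee_pos: [0.5198, -0.0418, 0.0495]
ee_rot: [[-0.162, 0.987, -0.0], [0.987, 0.162, -0.0], [-0.0, -0.0, -1.0]]
force: [-1.6, -0.2, 2.8]
finger_gap: 0.0157
gripper_force: 58.5
time_s: 12.85
ee_pos: [0.5198, -0.0418, 0.0494]
ee_rot: [[-0.162, 0.987, -0.0], [0.987, 0.162, -0.0], [-0.0, -0.0, -1.0]]
force: [-2.1, 0.7, 2.2]
finger_gap: 0.0156
gripper_force: 58.5
```

The handle is held (gap 15.6 mm). I'll start winding over the top, using φ0≈-78°.

```bash
python3 -m pendant '[{"linear":[1.4,0.2,5],"turn":[0,0,0]},{"linear":[3.5,0.6,9.8],"turn":[0,0,0]},{"linear":[6,1,14.2],"turn":[0,0,0]},{"linear":[9.3,1.5,18.4],"turn":[0,0,0]},{"linear":[9.3,1.5,18.4],"turn":[0,0,0]}]'
python3 -c "
from h import *
h=__import__('h');h.GUESS=[.528,-.035,.099]
print(h.handle(1))"
```

```text
time_s: 13.35
ee_pos: [0.5289, -0.0401, 0.0684]
ee_rot: [[-0.162, 0.987, -0.001], [0.987, 0.162, -0.0], [-0.0, -0.001, -1.0]]
force: [-7.8, -1.2, 8.9]
finger_gap: 0.0161
gripper_force: 60.0
scene (267, 229) 40 (7.009803295135498, 18.867507934570312) (266.74676513671875, 227.96348571777344)
side (274, 203) 55 (13.0, 5.0) (274.5, 203.5)
[ 0.52718916 -0.03335171  0.10064558]
```

```bash
python3 -m pendant '[{"linear":[5,0.8,5.3],"turn":[0,0,0]},{"linear":[10.8,1.8,9.3],"turn":[0,0,0]},{"linear":[17,2.8,12.2],"turn":[0,0,0]},{"linear":[23.9,3.9,13.9],"turn":[0,0,0]},{"linear":[29.3,4.8,14.3],"turn":[0,0,0]}]'
python3 -m pendant '[{"linear":[0,0,0],"turn":[0,0,0]}]' | egrep 'pos|force:'
python3 -c "
from h import *
h=__import__('h');h.GUESS=[.556,-.030,.112]
print(h.handle(1))"
```

```text
time_s: 13.95
ee_pos: [0.5591, -0.0351, 0.0829]
ee_rot: [[-0.162, 0.987, 0.001], [0.987, 0.162, 0.0], [-0.0, 0.001, -1.0]]
force: [-3.3, 0.8, 5.1]
finger_gap: 0.0158
gripper_force: 59.5
ee_pos: [0.5598, -0.035, 0.0828]
force: [2.0, 1.4, 7.9]
gripper_force: 59.7
scene (275, 230) 38 (6.485705852508545, 18.670970916748047) (275.9678039550781, 229.13516235351562)
side (262, 199) 51 (12.0, 6.0) (261.0, 198.0)
[ 0.55823843 -0.02929152  0.11487995]
```

The handle follows well (φ≈0°). I'll save baseline images for measuring board displacement and wind on.

```bash
cat >> h.py <<'E'
def track(tag,ref=None):
    import cv2
    from plant import read_camera
    B={'scene':(284,200,56,40),'side':(232,244,66,22)}
    for n,(x,y,w,hh) in B.items():
        a=np.mean([read_camera(n) for _ in range(2)],0).astype('u1');cv2.imwrite(f'pics/t_{tag}_{n}.png',a)
        if ref:
            b=cv2.imread(f'pics/t_{ref}_{n}.png');f=lambda i:cv2.resize(cv2.cvtColor(i,cv2.COLOR_BGR2GRAY)[y:y+hh,x:x+w].astype('f4'),None,fx=4,fy=4,interpolation=cv2.INTER_CUBIC)
            W=np.eye(2,3,dtype='f4')
            try:cc,W=cv2.findTransformECC(f(b),f(a),W,cv2.MOTION_TRANSLATION,(3,200,1e-6),None,5)
            except cv2.error: cc=0
            # px per mm along vise x
            c=calibration(n);R=np.array(c['attitude']);P=[]
            for d in(0,.01):
                q=R.T@(np.array([.525-.162*d,.12+.987*d,.08])-c['xyz']);P.append([c['cx']-c['fx']*q[0]/q[2],c['cy']+c['fy']*q[1]/q[2]])
            g=(np.array(P[1])-P[0])/10;s=W[:,2]/4
            print(tag,n,'cc',round(float(cc),3),'shift',s.round(2),'mm along x',round(float(s@g/(g@g)),2))
E
python3 -c "
from h import *
track('a');track('a2','a')"
python3 -m pendant '[{"linear":[7,1.1,-0.6],"turn":[0,0,0]},{"linear":[13.5,2.2,-2.4],"turn":[0,0,0]},{"linear":[19.7,3.2,-5.4],"turn":[0,0,0]},{"linear":[25.4,4.2,-9.4],"turn":[0,0,0]},{"linear":[27.9,4.6,-11.7],"turn":[0,0,0]}]'
python3 -m pendant '[{"linear":[0,0,0],"turn":[0,0,0]}]' | egrep 'pos|force:'
python3 -c "
from h import *
track('b','a')"
```

```text
a2 scene cc 0.999 shift [-0.   -0.01] mm along x 0.01
a2 side cc 1.0 shift [0.01 0.  ] mm along x 0.0
time_s: 15.05
ee_pos: [0.5873, -0.0305, 0.0704]
ee_rot: [[-0.162, 0.987, 0.001], [0.987, 0.162, 0.0], [0.0, 0.001, -1.0]]
force: [1.7, 0.8, 5.6]
finger_gap: 0.016
gripper_force: 59.5
ee_pos: [0.5873, -0.0306, 0.0704]
force: [6.1, 2.4, 1.0]
gripper_force: 59.2
b scene cc 0.84 shift [0.31 0.18] mm along x 0.55
b side cc 0.865 shift [-1.25  0.13] mm along x 0.46
```

```bash
python3 -m pendant '[{"linear":[3.1,0.5,-3.7],"turn":[0,0,0]},{"linear":[6.2,1,-8.3],"turn":[0,0,0]},{"linear":[8.5,1.4,-13],"turn":[0,0,0]},{"linear":[10.2,1.7,-17.9],"turn":[0,0,0]},{"linear":[11.1,1.8,-22.7],"turn":[0,0,0]}]'| egrep 'pos|force:'
python3 -m pendant '[{"linear":[0,0,0],"turn":[0,0,0]},{"linear":[0,0,0],"turn":[0,0,0]},{"linear":[0,0,0],"turn":[0,0,0]},{"linear":[0,0,0],"turn":[0,0,0]}]' -1| egrep 'pos|force:|gap'
python3 -m pendant '[{"linear":[0,0,40],"turn":[0,0,0]},{"linear":[0,0,80],"turn":[0,0,0]},{"linear":[0,0,120],"turn":[0,0,0]},{"linear":[-20,40,120],"turn":[0,0,0]},{"linear":[-52,89,120],"turn":[0,0,0]}]'| egrep 'pos|force:'
```

```text
ee_pos: [0.5978, -0.0289, 0.0473]
force: [3.1, 3.0, 2.4]
gripper_force: 59.4
ee_pos: [0.5972, -0.0293, 0.0476]
force: [-0.8, 0.0, 0.5]
finger_gap: 0.0727
gripper_force: 0.0
ee_pos: [0.5505, 0.0528, 0.1687]
force: [1.0, 1.0, -1.1]
gripper_force: 0.0
```

```bash
python3 -m pendant '[{"linear":[0.8,0.7,-20],"turn":[0,0,0]},{"linear":[0.8,0.7,-41],"turn":[0,0,0]},{"linear":[0.8,0.7,-41],"turn":[0,0,0]},{"linear":[0.8,0.7,-41],"turn":[0,0,0]}]' -1| egrep 'pos|force:'
cat >> h.py <<'E'
def wcmp(tag,ref='w6'):
    import cv2
    from plant import read_camera
    o=status.get_obs();a=read_camera('wrist');cv2.imwrite(f'pics/{tag}.png',a);b=cv2.imread(f'pics/{ref}.png')
    print(o['time_s'],o['ee_pos'].round(4),(o['ee_rot'][0]).round(4))
    f=lambda i,r:cv2.resize(cv2.cvtColor(i,cv2.COLOR_BGR2GRAY)[r[1]:r[3],r[0]:r[2]].astype('f4'),None,fx=3,fy=3,interpolation=cv2.INTER_CUBIC)
    R={'wall':(160,2,368,46),'rubber':(165,44,365,66),'board':(140,72,368,164),'plate':(182,172,355,197),'head':(200,202,340,268),'post':(280,240,303,318),'lever':(212,240,240,318),'vial':(410,35,490,115),'forceps':(122,60,172,212)}
    for k,r in R.items():
        W=np.eye(2,3,dtype='f4')
        try:
            cc,W=cv2.findTransformECC(f(b,r),f(a,r),W,cv2.MOTION_TRANSLATION,(3,300,1e-6),None,5);print(k,round(float(cc),3),(W[:,2]/3).round(2))
        except cv2.error as e: print(k,'fail')
E
python3 -c "
from h import *
wcmp('w7')"
```

```text
ee_pos: [0.5509, 0.0535, 0.127]
force: [0.7, -0.5, -0.1]
gripper_force: 0.0
17.15 [0.5509 0.0535 0.127 ] [-1.617e-01  9.868e-01 -5.000e-04]
wall 0.804 [  4.54 -13.82]
rubber fail
board 0.849 [ -1.28 -14.69]
plate fail
head 0.93 [ -7.32 -10.89]
post fail
lever fail
vial 0.865 [ -3.31 -11.75]
forceps 0.953 [ -6.77 -14.52]
```

```bash
python3 -m pendant '[{"linear":[-4.9,6.9,-0.4],"turn":[0,0,0]},{"linear":[-4.9,6.9,-0.4],"turn":[0,0,0]},{"linear":[-4.9,6.9,-0.4],"turn":[0,0,0]}]'| egrep 'pos|force:'
python3 -c "
from h import *
wcmp('w8')"
```

```text
ee_pos: [0.5461, 0.0607, 0.1268]
force: [0.1, 0.5, -0.4]
gripper_force: 0.0
17.5 [0.5461 0.0607 0.1268] [-1.623e-01  9.867e-01  6.000e-04]
wall 0.986 [-0.11  0.39]
rubber 0.985 [-0.28 -0.36]
board 0.972 [-0.19 -0.35]
plate 0.952 [ 0.41 -1.74]
head 0.95 [-0.24  2.69]
post 0.993 [-0.38  2.88]
lever 0.867 [-0.15  2.24]
vial 0.994 [-0.35  0.47]
forceps 0.994 [-0.18 -0.34]
```

This compares the view with w6:
- The plate has advanced about 1.3 mm.
- The head has been pushed back about 1.3 mm in its teeth.
- The board and rubber have moved only about 0.4 mm, which is about 7 N.

So there is plenty left to wind. I'll regrip and continue through the bottom.

```bash
python3 -m pendant '[{"linear":[0,0,42],"turn":[0,0,0]},{"linear":[20,-40,42],"turn":[0,0,0]},{"linear":[51,-90,42],"turn":[0,0,0]},{"linear":[51,-90,42],"turn":[0,0,0]},{"linear":[51,-90,42],"turn":[0,0,0]}]'| egrep 'pos|force:'
python3 -m pendant '[{"linear":[0,0,-40],"turn":[0,0,0]},{"linear":[0,0,-80],"turn":[0,0,0]},{"linear":[0,0,-121],"turn":[0,0,0]},{"linear":[0,0,-121],"turn":[0,0,0]}]'| egrep 'pos|force:'
python3 -c "
h=__import__('h');h.GUESS=[.596,-.024,.077]
print(h.handle(1))"
```

```text
ee_pos: [0.5975, -0.0316, 0.1679]
force: [0.2, 1.6, -0.1]
gripper_force: 0.0
ee_pos: [0.5936, -0.0283, 0.0431]
force: [-0.8, 0.8, -0.2]
gripper_force: 0.0
scene (288, 249) 106 (6.800000190734863, 17.200000762939453) (287.96002197265625, 249.28001403808594)
side (245, 211) 49 (12.0, 5.0) (244.5, 210.0)
[ 0.59714725 -0.02470135  0.07879186]
```

```bash
python3 -m pendant '[{"linear":[0,0,0],"turn":[0,0,0]},{"linear":[0,0,0],"turn":[0,0,0]},{"linear":[0,0,0],"turn":[0,0,0]},{"linear":[0,0,0],"turn":[0,0,0]},{"linear":[0,0,0],"turn":[0,0,0]}]' 1| egrep 'pos|force:|gap'
python3 -m pendant '[{"linear":[0,0,0],"turn":[0,0,0]},{"linear":[0,0,0],"turn":[0,0,0]}]'| egrep 'pos|force:|gap'
python3 -m pendant '[{"linear":[0.3,0,-9.7],"turn":[0,0,0]},{"linear":[-1.9,-0.3,-19.9],"turn":[0,0,0]},{"linear":[-6.7,-1.1,-29.2],"turn":[0,0,0]},{"linear":[-13.6,-2.2,-36.9],"turn":[0,0,0]},{"linear":[-13.6,-2.2,-36.9],"turn":[0,0,0]}]'
```

```text
ee_pos: [0.5979, -0.0295, 0.0479]
force: [4.7, 0.9, 1.2]
finger_gap: 0.0156
gripper_force: 58.6
ee_pos: [0.5979, -0.0296, 0.0478]
force: [6.0, 0.1, 2.2]
finger_gap: 0.016
gripper_force: 58.6
time_s: 19.75
ee_pos: [0.5802, -0.033, 0.0091]
ee_rot: [[-0.161, 0.987, -0.006], [0.987, 0.161, -0.002], [-0.001, -0.006, -1.0]]
force: [-15.2, -6.2, 21.0]
finger_gap: 0.0158
gripper_force: 61.2
```

```bash
python3 -m pendant '[{"linear":[0,0,0],"turn":[0,0,0]},{"linear":[0,0,0],"turn":[0,0,0]}]'
python3 -c "
h=__import__('h');h.GUESS=[.580,-.027,.041]
print(h.handle(1))"
```

```text
time_s: 19.95
ee_pos: [0.581, -0.0328, 0.0097]
ee_rot: [[-0.161, 0.987, -0.005], [0.987, 0.161, -0.002], [-0.001, -0.005, -1.0]]
force: [-15.0, -4.5, 19.0]
finger_gap: 0.0156
gripper_force: 61.0
scene (283, 258) 32 (9.0, 4.0) (277.0, 260.5)
side (252, 223) 18 (5.0, 3.0) (251.5, 219.5)
[ 0.58222392 -0.04180792  0.04076215]
```

```bash
python3 -m pendant '[{"linear":[-1.5,-0.2,1],"turn":[0,0,0]},{"linear":[-6,-1,-1.5],"turn":[0,0,0]},{"linear":[-10.2,-1.6,-4.1],"turn":[0,0,0]},{"linear":[-19.2,-3.1,-7.2],"turn":[0,0,0]},{"linear":[-25.4,-4.1,-7.5],"turn":[0,0,0]}]'
python3 -m pendant '[{"linear":[0,0,0],"turn":[0,0,0]},{"linear":[0,0,0],"turn":[0,0,0]}]'
```

```text
time_s: 20.55
ee_pos: [0.5589, -0.0369, 0.0034]
ee_rot: [[-0.161, 0.987, 0.003], [0.987, 0.161, -0.001], [-0.002, 0.002, -1.0]]
force: [6.1, -6.7, 18.1]
finger_gap: 0.0158
gripper_force: 60.6
time_s: 20.75
ee_pos: [0.5585, -0.037, 0.0033]
ee_rot: [[-0.161, 0.987, 0.001], [0.987, 0.161, -0.001], [-0.002, 0.001, -1.0]]
force: [-0.4, -6.5, 18.6]
finger_gap: 0.0161
gripper_force: 60.7
```

```bash
python3 -m pendant '[{"linear":[0,0,1.5],"turn":[0,0,0]},{"linear":[-9.9,-1.6,2.8],"turn":[0,0,0]},{"linear":[-19,-3.1,6.8],"turn":[0,0,0]},{"linear":[-27.2,-4.4,13],"turn":[0,0,0]},{"linear":[-33.2,-5.4,21],"turn":[0,0,0]}]'
python3 -m pendant '[{"linear":[0,0,0],"turn":[0,0,0]},{"linear":[0,0,0],"turn":[0,0,0]}]'
python3 -c "
h=__import__('h');h.GUESS=[.523,-.036,.052]
print(h.handle(1))"
```

```text
time_s: 21.25
ee_pos: [0.5249, -0.0432, 0.0236]
ee_rot: [[-0.16, 0.987, 0.001], [0.987, 0.16, -0.002], [-0.002, 0.001, -1.0]]
force: [10.9, -12.2, -1.9]
finger_gap: 0.0159
gripper_force: 59.5
time_s: 21.45
ee_pos: [0.525, -0.0432, 0.0238]
ee_rot: [[-0.16, 0.987, 0.001], [0.987, 0.16, -0.002], [-0.002, 0.001, -1.0]]
force: [4.9, -12.1, 1.9]
finger_gap: 0.0157
gripper_force: 59.9
scene (266, 244) 35 (6.577536582946777, 17.708751678466797) (265.3160400390625, 243.0120391845703)
side (277, 219) 48 (10.0, 5.0) (276.5, 217.0)
[ 0.52403332 -0.03854744  0.05617789]
```

```bash
python3 -m pendant '[{"linear":[0,0,0],"turn":[0,0,0]},{"linear":[0,0,0],"turn":[0,0,0]},{"linear":[0,0,0],"turn":[0,0,0]},{"linear":[0,0,0],"turn":[0,0,0]},{"linear":[0,0,0],"turn":[0,0,0]}]' -1| egrep 'pos|force:|gap'
python3 -m pendant '[{"linear":[0,0,40],"turn":[0,0,0]},{"linear":[0,0,80],"turn":[0,0,0]},{"linear":[0,0,120],"turn":[0,0,0]},{"linear":[5,25,145],"turn":[0,0,0]},{"linear":[12,60,145],"turn":[0,0,0]}]'| egrep 'pos|force:'
python3 -m pendant '[{"linear":[10,45,0],"turn":[0,0,0]},{"linear":[10,45,0],"turn":[0,0,0]},{"linear":[10,45,-20],"turn":[0,0,0]},{"linear":[10,45,-42],"turn":[0,0,0]},{"linear":[10,45,-42],"turn":[0,0,0]}]'| egrep 'pos|force:'
```

```text
ee_pos: [0.5247, -0.0411, 0.0237]
force: [-0.1, -0.5, 0.1]
finger_gap: 0.085
gripper_force: 0.0
ee_pos: [0.5386, 0.0179, 0.1724]
force: [2.1, 0.8, 0.1]
gripper_force: 0.0
ee_pos: [0.5453, 0.0636, 0.1246]
force: [0.1, -1.0, 0.8]
gripper_force: 0.0
```

```bash
python3 -m pendant '[{"linear":[-0.6,-3.4,0],"turn":[0,0,0]},{"linear":[-0.6,-3.4,0],"turn":[0,0,0]},{"linear":[-0.6,-3.4,0],"turn":[0,0,0]}]'| egrep 'pos|force:'
python3 -c "
from h import *
wcmp('w9');wcmp('w9b','w8')"
```

```text
ee_pos: [0.5467, 0.0602, 0.1278]
force: [0.4, 0.0, 0.2]
gripper_force: 0.0
23.35 [0.5467 0.0602 0.1278] [-0.1615  0.9869  0.0013]
wall 0.945 [-0.04 -1.75]
rubber 0.953 [-1.43 -5.66]
board 0.938 [-0.57 -5.  ]
plate 0.897 [ 0.28 -6.35]
head 0.981 [-1.23  1.91]
post 0.992 [-1.46  1.53]
lever 0.915 [-0.35  0.68]
vial 0.996 [-1.97 -0.59]
forceps 0.965 [-1.53 -5.06]
23.4 [0.5466 0.0602 0.1277] [-0.1616  0.9869  0.0011]
wall 0.96 [-0.65 -1.26]
rubber 0.943 [-1.05 -4.79]
board 0.951 [-0.22 -4.42]
plate 0.946 [-0.13 -4.44]
head 0.95 [-1.06 -0.71]
post 0.995 [-1.04 -1.05]
lever 0.944 [-0.59 -0.92]
vial 0.998 [-1.4  -0.91]
forceps 0.965 [-1.2  -4.44]
```

Run:
```python
from h import *
import cv2
f=lambda i,r:cv2.resize(cv2.cvtColor(i,cv2.COLOR_BGR2GRAY)[r[1]:r[3],r[0]:r[2]].astype('f4'),None,fx=3,fy=3,interpolation=cv2.INTER_CUBIC)
R={'wall front edge':(172,25,360,52),'walltop':(165,2,360,36),'wallL':(150,5,172,44),'green':(440,250,555,370),'black':(0,160,80,330),'boardL':(132,75,165,165),'boardfar':(200,60,372,85),'boardnear':(170,150,370,172),'lever':(214,250,238,318)}
for A,B in (('w9','w6'),('w9','w8')):
    a,b=cv2.imread(f'pics/{A}.png'),cv2.imread(f'pics/{B}.png')
    for k,r in R.items():
        W=np.eye(2,3,dtype='f4')
        try: cc,W=cv2.findTransformECC(f(b,r),f(a,r),W,cv2.MOTION_TRANSLATION,(3,300,1e-6),None,5);print(A,B,k,round(float(cc),3),(W[:,2]/3).round(2))
        except cv2.error: print(k,'fail')
for n in('w6','w8','w9'):
    a=cv2.imread(f'pics/{n}.png');print(n,[[int(v) for v in a[34:82,c].astype(int).sum(1)//3] for c in (180,340)])
```

```text
w9 w6 wall front edge 0.915 [ 2.08 -3.77]
w9 w6 walltop 0.957 [-0.44 -0.8 ]
w9 w6 wallL 0.941 [-0.98 -0.37]
w9 w6 green 0.996 [-1.76 -1.32]
w9 w6 black 0.997 [-0.13 -0.67]
w9 w6 boardL 0.948 [-1.5  -5.09]
w9 w6 boardfar 0.991 [-0.94 -5.35]
w9 w6 boardnear 0.872 [-1.06 -5.23]
w9 w6 lever 0.931 [-0.23  0.57]
w9 w8 wall front edge 0.936 [-0.6  -1.77]
w9 w8 walltop 0.971 [-0.53 -1.07]
w9 w8 wallL 0.963 [-0.92 -1.02]
w9 w8 green 0.994 [-1.37 -1.43]
w9 w8 black 0.998 [-0.08 -0.88]
w9 w8 boardL 0.974 [-1.28 -4.66]
w9 w8 boardfar 0.986 [-1.6  -4.95]
w9 w8 boardnear 0.943 [ 0.01 -4.88]
w9 w8 lever 0.952 [-1.05 -0.44]
w6 [[149, 148, 148, 149, 148, 149, 145, 133, 123, 112, 95, 67, 67, 77, 93, 71, 38, 42, 42, 45, 40, 44, 44, 42, 41, 42, 43, 41, 43, 43, 43, 42, 44, 43, 40, 42, 35, 95, 161, 184, 188, 188, 189, 189, 188, 187, 186, 185], [75, 72, 72, 70, 70, 67, 66, 66, 63, 67, 64, 56, 30, 30, 27, 27, 27, 28, 31, 30, 29, 29, 26, 27, 27, 27, 29, 29, 28, 23, 28, 24, 27, 43, 74, 98, 99, 99, 101, 99, 100, 99, 99, 100, 99, 99, 97, 99]]
w8 [[151, 151, 150, 152, 149, 148, 148, 144, 132, 118, 98, 66, 66, 83, 92, 47, 41, 45, 45, 45, 43, 45, 46, 42, 43, 44, 43, 41, 44, 44, 44, 42, 44, 44, 43, 39, 49, 112, 174, 189, 189, 189, 189, 188, 188, 188, 186, 186], [76, 75, 74, 70, 69, 68, 66, 62, 66, 68, 62, 48, 30, 22, 32, 29, 28, 28, 28, 27, 27, 30, 27, 28, 29, 31, 28, 27, 25, 26, 28, 29, 22, 65, 100, 101, 99, 101, 99, 100, 99, 100, 101, 101, 99, 100, 102, 101]]
w9 [[149, 148, 150, 149, 147, 148, 142, 131, 107, 57, 30, 39, 44, 44, 45, 44, 41, 44, 44, 41, 43, 44, 42, 44, 44, 40, 43, 42, 42, 44, 39, 50, 109, 168, 188, 186, 188, 188, 188, 186, 187, 184, 185, 184, 183, 186, 186, 186], [74, 71, 71, 69, 70, 60, 41, 27, 28, 25, 27, 26, 30, 30, 28, 26, 27, 27, 27, 30, 29, 29, 31, 28, 26, 26, 23, 25, 63, 97, 98, 98, 99, 97, 100, 98, 100, 100, 99, 100, 100, 101, 99, 102, 98, 101, 99, 96]]
```

The board has compressed the back jaw by about 2.3 mm (about 46 N), and the head has stopped slipping. Another 60° or so should bring it to about 65–70 N.

```bash
python3 -m pendant '[{"linear":[0,0,42],"turn":[0,0,0]},{"linear":[-10,-45,42],"turn":[0,0,0]},{"linear":[-21.7,-90,42],"turn":[0,0,0]},{"linear":[-21.7,-101,42],"turn":[0,0,0]},{"linear":[-21.7,-101,42],"turn":[0,0,0]}]'| egrep 'pos|force:'
python3 -m pendant '[{"linear":[0,0,-45],"turn":[0,0,0]},{"linear":[0,0,-90],"turn":[0,0,0]},{"linear":[0,0,-130],"turn":[0,0,0]},{"linear":[0,0,-145],"turn":[0,0,0]},{"linear":[0,0,-145],"turn":[0,0,0]}]'| egrep 'pos|force:'
python3 -m pendant '[{"linear":[0,0,0],"turn":[0,0,0]},{"linear":[0,0,0],"turn":[0,0,0]},{"linear":[0,0,0],"turn":[0,0,0]},{"linear":[0,0,0],"turn":[0,0,0]},{"linear":[0,0,0],"turn":[0,0,0]}]' 1| egrep 'pos|force:|gap'
python3 -m pendant '[{"linear":[0,0,0],"turn":[0,0,0]},{"linear":[0,0,0],"turn":[0,0,0]},{"linear":[0,0,0],"turn":[0,0,0]}]'| egrep 'pos|force:|gap'
```

```text
ee_pos: [0.5245, -0.0429, 0.1692]
force: [0.7, 0.7, -0.1]
gripper_force: 0.0
ee_pos: [0.5239, -0.0394, 0.0228]
force: [1.0, 0.0, 0.6]
gripper_force: 0.0
ee_pos: [0.5249, -0.0408, 0.0244]
force: [1.5, -0.2, 2.4]
finger_gap: 0.0157
gripper_force: 58.5
ee_pos: [0.525, -0.0408, 0.0241]
force: [4.8, -2.0, 2.9]
finger_gap: 0.0158
gripper_force: 58.6
```

```bash
python3 -m pendant '[{"linear":[-3.2,-0.5,9.9],"turn":[0,0,0]},{"linear":[-3.9,-0.6,20.3],"turn":[0,0,0]},{"linear":[-1.9,-0.3,30.6],"turn":[0,0,0]},{"linear":[2.8,0.5,39.9],"turn":[0,0,0]},{"linear":[2.8,0.5,39.9],"turn":[0,0,0]}]'
python3 -m pendant '[{"linear":[0,0,0],"turn":[0,0,0]},{"linear":[0,0,0],"turn":[0,0,0]},{"linear":[0,0,0],"turn":[0,0,0]},{"linear":[0,0,0],"turn":[0,0,0]},{"linear":[0,0,0],"turn":[0,0,0]}]' -1| egrep 'pos|force:|gap'
python3 -m pendant '[{"linear":[0,0,40],"turn":[0,0,0]},{"linear":[0,0,80],"turn":[0,0,0]},{"linear":[0,0,105],"turn":[0,0,0]},{"linear":[5,25,105],"turn":[0,0,0]},{"linear":[9,60,105],"turn":[0,0,0]}]'| egrep 'pos|force:'
python3 -m pendant '[{"linear":[9,42,0],"turn":[0,0,0]},{"linear":[9,42,0],"turn":[0,0,0]},{"linear":[9,42,-20],"turn":[0,0,0]},{"linear":[9,42,-42],"turn":[0,0,0]},{"linear":[9,42,-42],"turn":[0,0,0]}]'| egrep 'pos|force:'
python3 -m pendant '[{"linear":[0,0,0],"turn":[0,0,0]},{"linear":[0,0,0],"turn":[0,0,0]},{"linear":[0,0,0],"turn":[0,0,0]}]'| egrep 'pos|force:'
```

```text
time_s: 25.75
ee_pos: [0.5248, -0.0411, 0.0639]
ee_rot: [[-0.161, 0.987, -0.006], [0.987, 0.161, -0.002], [-0.001, -0.006, -1.0]]
force: [-18.2, -6.8, 10.7]
finger_gap: 0.0159
gripper_force: 60.8
ee_pos: [0.5274, -0.0401, 0.0638]
force: [0.5, 0.1, -0.2]
finger_gap: 0.0852
gripper_force: 0.0
ee_pos: [0.537, 0.0188, 0.1696]
force: [0.9, 0.8, -0.6]
gripper_force: 0.0
ee_pos: [0.5439, 0.0615, 0.1245]
force: [-0.9, -0.8, -0.0]
gripper_force: 0.0
ee_pos: [0.5459, 0.0618, 0.1277]
force: [-0.3, -0.3, -1.2]
gripper_force: 0.0
```

```bash
python3 -m pendant '[{"linear":[0.8,-1.5,0],"turn":[0,0,0]},{"linear":[0.8,-1.5,0],"turn":[0,0,0]},{"linear":[0.8,-1.5,0],"turn":[0,0,0]}]'| egrep 'pos|force:'
python3 - <<'E'
from h import *
import cv2
from plant import read_camera
o=status.get_obs();print(o['time_s'],o['ee_pos'])
cv2.imwrite('pics/w10.png',read_camera('wrist'))
f=lambda i,r:cv2.resize(cv2.cvtColor(i,cv2.COLOR_BGR2GRAY)[r[1]:r[3],r[0]:r[2]].astype('f4'),None,fx=3,fy=3,interpolation=cv2.INTER_CUBIC)
R={'walltop':(165,2,360,36),'wallL':(150,5,172,44),'green':(440,250,555,370),'black':(0,160,80,330),'vial':(410,35,490,115),'boardL':(132,75,165,165),'boardfar':(200,55,372,85),'boardnear':(170,145,370,172),'plate':(182,168,355,195),'post':(280,240,303,318),'lever':(214,250,238,318)}
for A,B in (('w10','w6'),('w10','w9')):
    a,b=cv2.imread(f'pics/{A}.png'),cv2.imread(f'pics/{B}.png')
    for k,r in R.items():
        W=np.eye(2,3,dtype='f4')
        try: cc,W=cv2.findTransformECC(f(b,r),f(a,r),W,cv2.MOTION_TRANSLATION,(3,300,1e-6),None,5);print(B,k,round(float(cc),3),(W[:,2]/3).round(2))
        except cv2.error: print(k,'fail')
h=__import__('h');h.GUESS=[.527,-.035,.096];q=h.handle(1);print(q)
l=.987*q[0]+.162*q[1]-.5447;print('phi',np.degrees(np.arctan2(l,q[2]-.072))%360)
E
```

```text
ee_pos: [0.5462, 0.0602, 0.1269]
force: [0.7, 0.4, 0.4]
gripper_force: 0.0
27.85 [0.54622585 0.06024394 0.12691845]
w6 walltop 0.986 [-0.12 -0.29]
w6 wallL 0.894 [-0.3  -1.36]
w6 green 0.998 [-0.33 -0.38]
w6 black 0.997 [ 0.09 -0.25]
w6 vial 0.997 [-0.43 -0.31]
w6 boardL 0.971 [-1.27 -5.87]
w6 boardfar 0.982 [ 0.05 -6.48]
w6 boardnear 0.809 [ 0.78 -6.78]
w6 plate 0.838 [ 1.4 -6.6]
w6 post 0.994 [-0.38  3.3 ]
w6 lever 0.91 [0.06 4.14]
w9 walltop 0.975 [0.66 0.03]
w9 wallL 0.767 [ 0.53 -0.08]
w9 green 0.997 [1.42 0.94]
w9 black 0.997 [0.22 0.39]
w9 vial 0.997 [1.52 0.3 ]
w9 boardL 0.991 [ 0.3  -0.69]
w9 boardfar 0.977 [ 0.75 -1.06]
w9 boardnear 0.937 [ 0.67 -0.19]
w9 plate 0.971 [ 1.08 -0.3 ]
w9 post 0.997 [1.04 1.65]
w9 lever 0.936 [1.2  0.32]
scene (266, 230) 98 (6.0685014724731445, 18.866432189941406) (265.0812072753906, 230.12632751464844)
side (275, 205) 43 (12.0, 4.0) (277.0, 205.0)
[ 0.52273098 -0.03648249  0.09370774]
phi 302.04821046355397
```

The board has pushed the back jaw about 3.1 mm, which is about 62 N. The lever is at rest and the bystanders have not moved. I'll back off and hand in.

```bash
python3 -m pendant '[{"linear":[0,0,30],"turn":[0,0,0]},{"linear":[0,0,70],"turn":[0,0,0]},{"linear":[0,0,110],"turn":[0,0,0]},{"linear":[0,0,110],"turn":[0,0,0]},{"linear":[0,0,110],"turn":[0,0,0]}]' -1| egrep 'pos|force:'
python3 -c "
from plant import order
print(order.finish_job())"
```

```text
ee_pos: [0.5464, 0.0603, 0.2374]
force: [0.8, -0.2, -0.5]
gripper_force: 0.0
the job is handed in; nothing more can be done
None
```

The board is clamped at an estimated 62 N (inferred from about 3.1 mm of back-jaw travel, not measured directly), the lever is back at rest, the vial and other reference objects in view hadn't moved, and the job is handed in at about 28 s; no verdict came back.

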